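# Count coat buttons on the counting scale

### The job

Count the coat buttons on the counting scale: press the white key to zero it while the hopper is still empty, then push the red lever over so that the orange tray tips all four wooden buttons into the hopper, and let the tray come back level. Then press the blue, the yellow and the green key in that order, one key at a time, each fully down and released. Leave the red key alone, do not press white again or any of the last three early, and do not disturb the other things on the table.

Things in the scene. Friction and masses are not known exactly. Their poses are not given: they have to be found in the camera images.
- feeder: counting feeder, a fixed grey machine; origin on the table under its tray axle. Its x axis points from the tray to the hopper (the way the tray tips), y along the axle, z up. Grey base plate 270 x 170 mm, x -145..125, 20 mm high. Axle along y at height 115 mm. Behind the axle an aluminium open hopper, x -20..110, y -70..70, floor 24 mm high, front rim 85 mm high, sides 128 mm, back wall 153 mm. The red lever stands beside the feeder at y = -110.
- tray (a joint): angle (rad) of the orange tray, 0 level, up to 1.2 fully tipped into the hopper. The tray (inside 123 x 102 mm, walls 19 mm above the axle height, its floor 108 mm above the table) has no wall on the hopper side and is one piece with the red lever; a weak spring and its weight bring it back level when the lever is let go. About 3 to 5 N at half the lever's height is needed. Tip to about 1.1 rad so that everything slides out.
- lever_top (a point): top end, on the middle, of the red lever: a flat upright plate 45 mm wide (along the feeder's y), 8 mm thick (along its x), reaching from the axle to 125 mm above it (240 mm above the table). Pushed towards the feeder's +x it turns about the axle together with the tray. Free space of 20 mm or more on both sides above the hopper walls.
- panel: fixed grey key panel of the scale, 130 (x) x 170 (y) mm, 30 mm high; origin on the table, 10 mm in front (-x) of its middle; x -55..75. Five round spring keys of 26 mm in dark steel collars (42 mm wide, 12 mm high) stand on it in two rows along its y (at x = -28 and x = 24), 52 mm apart, the sixth place holding a plain dark steel blank 12 mm high; which colour is where changes. A dark green display strip lies along the far (+x) edge.
- key_white_top (a point): middle of the top face of the white key, 48 mm above the table when up (6 mm above its collar); it is pressed straight down
- key_white (a joint): how far the white key is down (m): 0 up, 0.006 fully down; springs back by itself; 1.5 N to start, 5 N fully down
- key_blue_top (a point): middle of the top face of the blue key, 48 mm above the table when up (6 mm above its collar); it is pressed straight down
- key_blue (a joint): how far the blue key is down (m): 0 up, 0.006 fully down; springs back by itself; 1.5 N to start, 5 N fully down
- key_yellow_top (a point): middle of the top face of the yellow key, 48 mm above the table when up (6 mm above its collar); it is pressed straight down
- key_yellow (a joint): how far the yellow key is down (m): 0 up, 0.006 fully down; springs back by itself; 1.5 N to start, 5 N fully down
- key_green_top (a point): middle of the top face of the green key, 48 mm above the table when up (6 mm above its collar); it is pressed straight down
- key_green (a joint): how far the green key is down (m): 0 up, 0.006 fully down; springs back by itself; 1.5 N to start, 5 N fully down
- key_red_top (a point): middle of the top face of the red key, 48 mm above the table when up (6 mm above its collar); it is pressed straight down
- key_red (a joint): how far the red key is down (m): 0 up, 0.006 fully down; springs back by itself; 1.5 N to start, 5 N fully down
- coat_button0_center (a point): centre of a loose wooden coat button, a disc 34 mm across and 11 mm thick, 15 g; it starts flat in the orange tray
- coat_button1_center (a point): centre of a loose wooden coat button, a disc 34 mm across and 11 mm thick, 15 g; it starts flat in the orange tray
- coat_button2_center (a point): centre of a loose wooden coat button, a disc 34 mm across and 11 mm thick, 15 g; it starts flat in the orange tray
- coat_button3_center (a point): centre of a loose wooden coat button, a disc 34 mm across and 11 mm thick, 15 g; it starts flat in the orange tray
- jar: bystander: glass jar with white cap, 72 mm across, 140 mm high, origin at its foot; stands behind the key panel
- thread_cone: bystander: blue thread cone, 68 mm across at the foot, 150 mm high, origin at its foot; stands behind the key panel
- pincushion: bystander: red pincushion, 50 mm across, 32 mm high, origin at its foot; near the left side of the key panel
- brush: bystander: wooden clothes brush 170 x 55 x 43 mm, origin under its middle
- shears: bystander: shears lying flat, 210 x 70 x 12 mm, along their x, origin at the pivot
- tin: bystander: open tin of small fittings, 170 x 110 x 25 mm, origin under its middle

How it is judged:
By the outcome, as a careful person would: the job done as asked, in the order asked, and still so for the second after the job is handed in, with the robot touching nothing.
It also fails if it takes over 67 s, if anything falls off the work surface, if the arm or the gripper's body presses on something with over 40 N, if the wrist force passes 120 N, or if a joint passes its speed limit or range.

### The arm

A 6-joint arm with a two-finger parallel gripper is mounted at the origin on the work surface. World frame = base frame: x ahead of the robot, y to its left, z up, the work surface at z = 0. Lengths are in m, angles in rad, forces in N, time in s.
With the tool pointing down it reaches from about 0.4 to 0.825 m from the base axis. Payload 7 kg.
Tool frame: the origin (TCP) lies between the finger pads; the fingertips stand 8 mm ahead of it and the grasp point (between the pads) lies 11 mm behind it (arm.finger_overhang is the distance from the TCP to the fingertips, in m); z points along the fingers, y is the line along which they close (so a half turn about z gives the same grasp; the last joint's range is limited). The gripper opens to 88 mm and grips with 3 to 60 N. Pads are 19 mm wide; open, the fingers measure 130 mm over their backs; the gripper's body (78 mm by 193 mm) begins 47 mm behind the grasp point.
Start: joints at [1.526, 0.359, 0.012, 0, -1.224, -0.288], TCP at [0.221, 0.638, 0.235] pointing down, gripper open.
Joint ranges: [-3.07, 3.07], [-1.43, 2.12], [-1.02, 1.25], [-3.03, 1.67], [-3.05, -0], [-3.03, 3.03]. Speed limits (rad/s): [2.39, 2.39, 3.01, 3.14, 3.14, 3.14].

### API

Orientations are given as [roll, pitch, yaw] about the fixed x, y, z axes, in that order (R = Rz(yaw) Ry(pitch) Rx(roll)).
In Python, from station import arm gives the robot as it stands.
- The arm moves only by the tool move_arm, never from a script. Its argument "rows" is text: rows parted by semicolons, each of 7 numbers parted by spaces: the turn, a rotation vector about the tool's x, y, z in degrees, then the shift along the tool's x, y, z in m, then the finger opening in m, from 0 to 0.0876. A call has 1 to 8 rows; each row shifts and turns the commanded pose from where the row before left it, along the tool's axes as they then stand; what a row does not reach is not made up. A row lasts 1/8 s, in which the tool goes at most 62.5 mm and 10.7 degrees, less where a joint would pass 70% of its speed; a pose out of reach is approached as far as the arm can. A call is refused whole if a number of a shift passes 0.0625 or a number of a turn 10.7, either way. A call with a gripper value outside its range is refused whole. The fingers move at their own pace and stop on an object; "squeeze" is the grip in N (left out, the last holds). Time passes only in rows, so rows that do not move let the fingers close. It gives the time, the measured TCP pose, the force, the opening and the grip force at its end, in the units of the state.
- arm.get_state(): the state, without advancing time (a new reading comes with each control period).
- arm.grab_frame(name): name is "scene" or "side" or "wrist"; returns (picture, depth): 480x640x3 uint8, blue, green, red; 480x640 float32, m along the optical axis (not along the pixel's ray), 0 where there is no reading.
- arm.camera_model(name): a dict with "mtx" (3x3 intrinsics, pixels), "camera_from_world" (4x4, takes a point from world to camera coordinates); the wrist camera has in their place "mount" (4x4, takes a point from camera to tool coordinates, whose origin is the TCP and whose axes are the flange's). Camera axes: x right, y down, z forward; pixel columns grow to the right and rows downward; lengths in m; the calibration is good to about 2 mm. A picture is of the moment at which its call begins: read the wrist's pose just before it. camera_model takes no time and is no camera call.
- arm.job_done(): hands the job in; it is judged then, once.
The state is a dict: "t": time; "q": joint angles; "qd": joint speeds; "joint_efforts": joint torques, N m; "eef_pos": TCP position; "ee_rot": TCP orientation; "force": force on the tool from outside, world axes, zero at the start; "moment": the same for the moment, N m; "width": finger opening in m; "gripper_force": force on a finger pad.
Only numpy, scipy, OpenCV 4.12 (cv2) and the standard library are available. Lean on these libraries where they do the work, as an engineer would, in place of code of your own. Each camera call takes 0.05 s, during which the arm holds its last target. There are 200 camera calls.

## Working session

There is one attempt and no reset: what is moved stays moved. The work goes in short steps, Python scripts to look and compute and a tool call to move; the robot and the scene stay as the last step left them, time stands still between calls to the robot, and variables do not carry over. Pictures are saved under pics/ and viewed, at most 10 in all, crops included, and the job is handed in when it is done.

Besides the shell and the picture viewer there is one more tool, called after ">>>" in YAML: its name, and indented under it one key for each argument. move_arm: Moves the arm, as the interface text tells. Its arguments: {"type":"object","properties":{"rows":{"type":"string"},"squeeze":{"type":"number"}},"required":["rows"]}

```bash
mkdir -p pics
cat > h.py <<'E'
import numpy as np, cv2
from station import arm
def grab(n,f):
    im,d=arm.grab_frame(n); cv2.imwrite(f'pics/{f}.png',im); np.save(f'pics/{f}.npy',d); return im,d
def world(n,f,pts,r=2):
    m=arm.camera_model(n);K=m['mtx'];T=np.linalg.inv(m['camera_from_world']);d=np.load(f'pics/{f}.npy')
    out=[]
    for u,v in pts:
        w=d[int(v)-r:int(v)+r+1,int(u)-r:int(u)+r+1]; z=np.median(w[w>0])
        p=T@np.r_[z*(np.linalg.inv(K)@[u,v,1]),1]; out.append(p[:3])
    return np.array(out)
E
python3 - <<'E'
from h import *
grab('scene','s1');grab('side','d1')
for n in('scene','side'): print(np.linalg.inv(arm.camera_model(n)['camera_from_world']).round(3))
s=arm.get_state();print(s['t'],s['eef_pos'],s['ee_rot'],s['width'],s['force'])
E
```

```text
[[-0.453  0.731 -0.509  1.19 ]
 [ 0.891  0.374 -0.256  0.321]
 [ 0.003 -0.57  -0.822  1.119]
 [ 0.     0.     0.     1.   ]]
[[ 0.788 -0.352  0.506 -0.025]
 [-0.616 -0.471  0.631 -0.717]
 [ 0.016 -0.809 -0.588  0.834]
 [ 0.     0.     0.     1.   ]]
0.1 [0.22040534 0.63754688 0.23371588] [ 3.14010031e+00 -1.28874744e-04 -3.32895393e-01] 0.08751553386838949 [-0.08068033 -1.08836672  0.33373883]
```

View pics/s1.png

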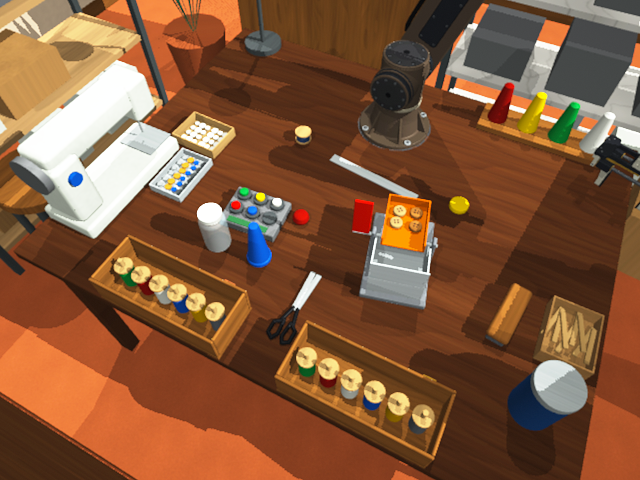

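View pics/d1.png

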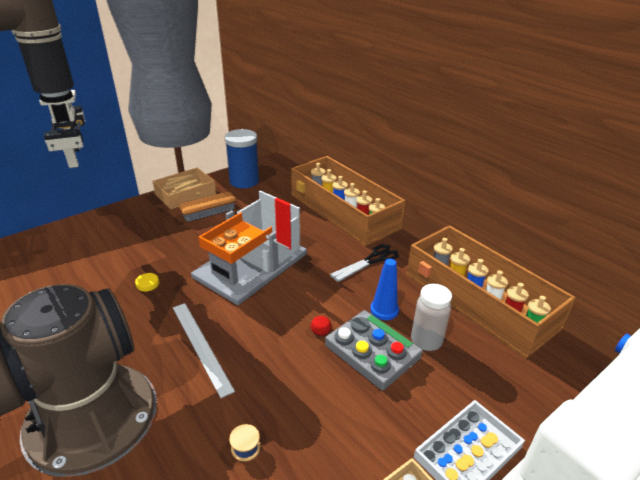

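The scene view shows green (244,191), yellow (261,197), white (277,203), red (236,206) and blue (253,211), with the blank at (270,217). The lever is at about (363,216). I'll enlarge the side view and measure.

Run:
```python
from h import *
a=cv2.imread('pics/s1.png');b=cv2.imread('pics/d1.png')
c=lambda im,x,y,w,h:cv2.resize(im[y:y+h,x:x+w],(400,300),interpolation=cv2.INTER_CUBIC)
cv2.imwrite('pics/crop1.png',np.vstack([np.hstack([c(a,216,176,100,75),c(b,320,305,120,90)]),np.hstack([c(a,340,185,120,90),c(b,190,180,140,105)])]))
print(world('scene','s1',[(244,191),(261,197),(277,203),(236,206),(253,211),(270,217)]).round(3))
print(world('side','d1',[(381,360),(362,346),(345,334),(397,348),(378,335),(360,324)]).round(3))
```

```text
[[ 0.511 -0.265  0.054]
 [ 0.507 -0.211  0.052]
 [ 0.504 -0.16   0.051]
 [ 0.565 -0.258  0.05 ]
 [ 0.559 -0.206  0.051]
 [ 0.551 -0.156  0.044]]
[[ 0.505 -0.27   0.053]
 [ 0.501 -0.218  0.052]
 [ 0.495 -0.171  0.052]
 [ 0.555 -0.267  0.052]
 [ 0.549 -0.216  0.052]
 [ 0.548 -0.16   0.041]]
```

View pics/crop1.png

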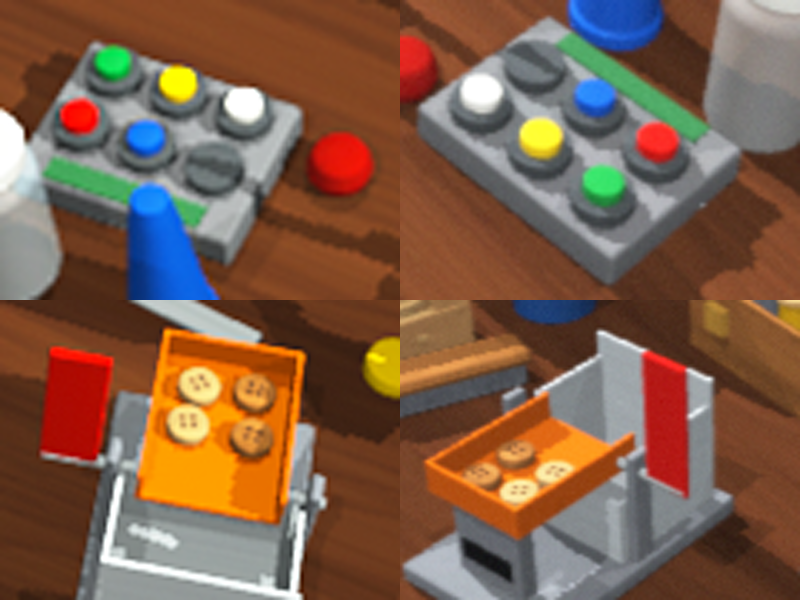

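Crop: lever top edge is at scene (355,199.4)-(373.6,202.1) and side (274.7,197.5)-(291.5,202.8). I'll intersect rays with the known heights.

```bash
cat >> h.py <<'E'
def ray(n,pts,z):
    m=arm.camera_model(n);K=m['mtx'];T=np.linalg.inv(m['camera_from_world']);o=T[:3,3]
    return np.array([o+(d:=T[:3,:3]@np.linalg.inv(K)@[u,v,1])*(z-o[2])/d[2] for u,v in pts])
E
python3 - <<'E'
from h import *
f=lambda x,y,X,Y,s,ox=0,oy=0:(X+(x-ox)*s,Y+(y-oy)*s)
print('g y w r b')
print(ray('scene',[f(x,y,216,176,.25) for x,y in[(113,62),(178,84),(245,105),(79,116),(146,137)]],.048).round(4))
print(ray('side',[f(x,y,320,305,.3,400) for x,y in[(604,186),(541,138),(482,94),(658,142),(596,97)]],.048).round(4))
print('lever');print(ray('scene',[(355,199.4),(373.6,202.1)],.24).round(4));print(ray('side',[(274.7,197.5),(291.5,202.8)],.24).round(4))
print(world('side','d1',[(283,215),(283,235)]).round(4),world('scene','s1',[(363,210),(362,225)]).round(4))
E
```

```text
g y w r b
[[ 0.5088 -0.2667  0.048 ]
 [ 0.5048 -0.2145  0.048 ]
 [ 0.4995 -0.1622  0.048 ]
 [ 0.5615 -0.2618  0.048 ]
 [ 0.5558 -0.2099  0.048 ]]
[[ 0.5075 -0.2694  0.048 ]
 [ 0.503  -0.2171  0.048 ]
 [ 0.498  -0.1657  0.048 ]
 [ 0.5596 -0.2642  0.048 ]
 [ 0.5553 -0.2125  0.048 ]]
lever
[[0.533  0.0825 0.24  ]
 [0.5205 0.1245 0.24  ]]
[[0.5218 0.1266 0.24  ]
 [0.5394 0.084  0.24  ]]
[[0.5243 0.0978 0.2055]
 [0.524  0.0998 0.1475]] [[0.5312 0.1047 0.2101]
 [0.5301 0.1068 0.148 ]]
```

>>> move_arm:
  rows: "0 0 -8.1 0 0 -0.04 0; 0 0 -8.1 0 0 -0.04 0; 0 0 -8.1 0 0 -0.04 0; 0 0 0 0 0 0 0"
  squeeze: 10

```text
t: 0.6
eef_pos: [0.221, 0.639, 0.3583]
ee_rot: [-3.136, -0.002, 0.093]
force: [-0.0, 0.3, -0.8]
width: 0.0533
gripper_force: 0.0
```

```bash
cat >> h.py <<'E'
from scipy.spatial.transform import Rotation as Ro
def go(*targets):
    s=arm.get_state();R=Ro.from_euler('xyz',s['ee_rot']).as_matrix();p=s['eef_pos']
    print('t',round(s['t'],2),'p',np.round(p,4),'rot',np.degrees(s['ee_rot']).round(1),'F',np.round(s['force'],1),'w',round(s['width'],4),'q',np.round(s['q'],2))
    for t in targets: print(t,'tool shift',(R.T@(np.array(t)-p)).round(4)); p=np.array(t)
E
python3 - <<'E'
from h import *
go((.499,-.164,.20),(.499,-.164,.06))
# bystanders
print(world('scene','s1',[(209,211),(252,222),(301,217)]).round(3),world('side','d1',[(434,295),(390,264),(321,325)]).round(3))
print(arm.camera_model('wrist')['mount'].round(3))
E
```

```text
t 0.6 p [0.221  0.639  0.3583] rot [-1.797e+02 -1.000e-01  5.300e+00] F [-0.   0.3 -0.8] w 0.0533 q [ 1.53  0.31  0.22  0.   -1.47  0.14]
(0.499, -0.164, 0.2) tool shift [0.2022 0.8262 0.154 ]
(0.499, -0.164, 0.06) tool shift [-0.0002  0.0008  0.14  ]
[[ 0.664 -0.262  0.141]
 [ 0.649 -0.141  0.151]
 [ 0.503 -0.084  0.03 ]] [[ 0.657 -0.261  0.141]
 [ 0.649 -0.138  0.149]
 [ 0.485 -0.101  0.029]]
[[-0.    -0.951 -0.311  0.085]
 [ 1.    -0.001  0.001  0.001]
 [-0.001 -0.311  0.951 -0.151]
 [ 0.     0.     0.     1.   ]]
```

>>> move_arm:
  rows: "0 0 0 0.0101 0.0413 0 0; 0 0 0 0.0101 0.0413 0 0; 0 0 0 0.0101 0.0413 0 0; 0 0 0 0.0101 0.0413 0 0; 0 0 0 0.0101 0.0413 0 0; 0 0 0 0.0101 0.0413 0 0; 0 0 0 0.0101 0.0413 0 0; 0 0 0 0.0101 0.0413 0 0"

```text
t: 1.6
eef_pos: [0.3311, 0.3146, 0.3537]
ee_rot: [3.141, 0.001, 0.091]
force: [-0.1, -0.6, 0.0]
width: 0.0003
gripper_force: 0.0
```

>>> move_arm:
  rows: "0 0 0 0.0101 0.0413 0 0; 0 0 0 0.0101 0.0413 0 0; 0 0 0 0.0101 0.0413 0 0; 0 0 0 0.0101 0.0413 0 0; 0 0 0 0.0101 0.0413 0 0; 0 0 0 0.0101 0.0413 0 0; 0 0 0 0.0101 0.0413 0 0; 0 0 0 0.0101 0.0413 0 0"

```text
t: 2.6
eef_pos: [0.4415, -0.0068, 0.3538]
ee_rot: [-3.141, 0.001, 0.09]
force: [0.6, 0.5, 0.3]
width: 0.0005
gripper_force: 0.0
```

>>> move_arm:
  rows: "0 0 0 0.0101 0.0413 0 0; 0 0 0 0.0101 0.0413 0 0; 0 0 0 0.0101 0.0413 0.04 0; 0 0 0 0.0101 0.0413 0.04 0; 0 0 0 0 0 0.04 0; 0 0 0 0 0 0.03 0; 0 0 0 0 0 0 0; 0 0 0 0 0 0 0"

```text
t: 3.6
eef_pos: [0.4975, -0.1663, 0.2055]
ee_rot: [3.141, -0.001, 0.091]
force: [-0.3, 0.7, -0.8]
width: 0.0004
gripper_force: 0.0
```

Run:
```python
from h import *
go((.499,-.164,.20),(.499,-.164,.060),(.499,-.164,.05))
grab('wrist','w1')
```

```text
t 3.6 p [ 0.4975 -0.1663  0.2055] rot [180.   -0.    5.2] F [-0.3  0.7 -0.8] w 0.0004 q [ 0.05  0.13 -0.36  0.   -1.08  1.61]
(0.499, -0.164, 0.2) tool shift [ 0.0017 -0.0021  0.0055]
(0.499, -0.164, 0.06) tool shift [-1.0e-04 -1.0e-04  1.4e-01]
(0.499, -0.164, 0.05) tool shift [-0.   -0.    0.01]
```

View pics/w1.png

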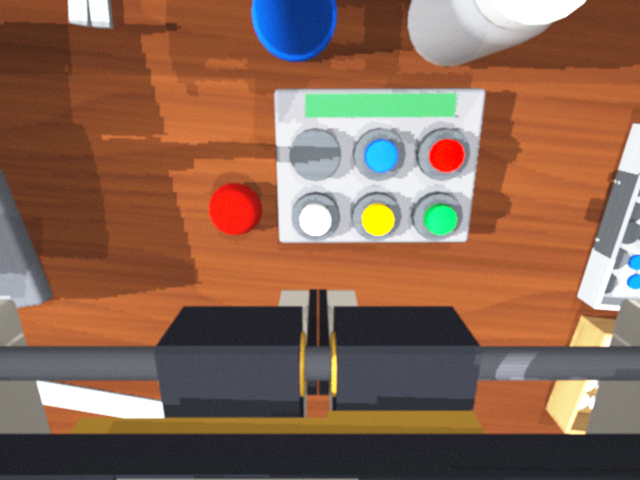

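Wrist view: white (315,219), yellow (378,219), green (441,219), blue (381,156), red (447,156); closed fingers point at (318,300).

Run:
```python
from h import *
s=arm.get_state();m=arm.camera_model('wrist');M=np.array(m['mount']);R=Ro.from_euler('xyz',s['ee_rot']).as_matrix()
for n,u,v in[('w',315,219),('y',378,219),('g',441,219),('b',381,156),('r',447,156)]:
    d=R@M[:3,:3]@np.linalg.inv(m['mtx'])@[u,v,1];o=s['eef_pos']+R@M[:3,3];print(n,(o+d*(.048-o[2])/d[2]).round(4))
```

```text
w [ 0.5001 -0.1648  0.048 ]
y [ 0.5049 -0.217   0.048 ]
g [ 0.5096 -0.2693  0.048 ]
b [ 0.5561 -0.2122  0.048 ]
r [ 0.5609 -0.2642  0.048 ]
```

>>> move_arm:
  rows: "0 0 0 0.002 -0.002 0.05 0; 0 0 0 0 0 0.05 0; 0 0 0 0 0 0.035 0; 0 0 0 0 0 0.008 0; 0 0 0 0 0 0 0; 0 0 0 0 0 0 0"

```text
t: 4.4
eef_pos: [0.5003, -0.164, 0.0635]
ee_rot: [3.141, -0.003, 0.092]
force: [0.4, -0.8, 0.2]
width: 0.0005
gripper_force: 0.0
```

>>> move_arm:
  rows: "0 0 0 0 0 0.007 0; 0 0 0 0 0 0.002 0; 0 0 0 0 0 0.002 0; 0 0 0 0 0 0 0; 0 0 0 0 0 0 0"

```text
t: 5.03
eef_pos: [0.5007, -0.1641, 0.0538]
ee_rot: [3.14, -0.004, 0.093]
force: [-5.2, 4.5, 29.1]
width: 0.0008
gripper_force: 14.7
```

>>> move_arm:
  rows: "0 0 0 0 0 0.002 0; 0 0 0 0 0 0.001 0; 0 0 0 0 0 0 0; 0 0 0 0 0 0 0"

```text
t: 5.52
eef_pos: [0.5009, -0.1642, 0.0533]
ee_rot: [3.14, -0.005, 0.094]
force: [-15.6, 9.0, 56.8]
width: 0.0002
gripper_force: 28.5
```

Run:
```python
from h import *
go()
b,_=grab('side','d2');a,_=grab('scene','s2')
c=lambda im,x,y,w,h:cv2.resize(im[y:y+h,x:x+w],(400,400),interpolation=cv2.INTER_CUBIC)
cv2.imwrite('pics/crop2.png',np.hstack([c(a,230,160,80,80),c(b,310,290,80,80)]))
```

```text
t 5.53 p [ 0.5009 -0.1642  0.0533] rot [179.9  -0.3   5.4] F [-15.6   9.   56.8] w 0.0002 q [ 0.06  0.31 -0.54  0.   -0.71  1.61]
```

View pics/crop2.png

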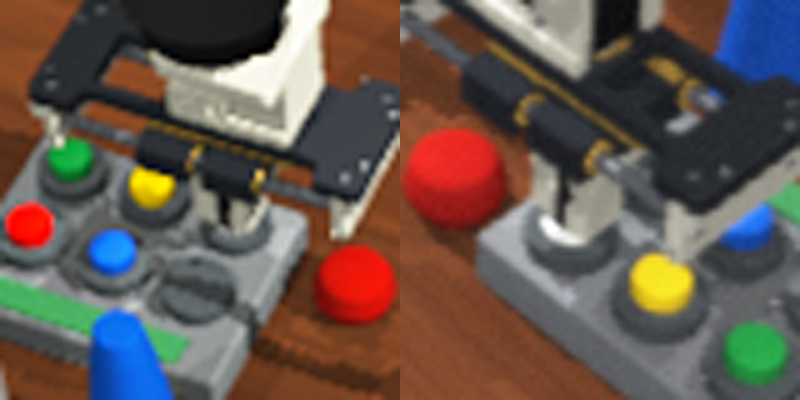

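>>> move_arm:
  rows: "0 0 0 0 0 -0.004 0; 0 0 0 0 0 0 0"

```text
t: 5.88
eef_pos: [0.5006, -0.1641, 0.054]
ee_rot: [3.141, -0.004, 0.092]
force: [-2.6, 2.7, 20.0]
width: 0.0004
gripper_force: 10.1
```

>>> move_arm:
  rows: "0 0 0 0 0 -0.002 0; 0 0 0 0 0 0 0"

```text
t: 6.12
eef_pos: [0.5005, -0.164, 0.0548]
ee_rot: [3.141, -0.004, 0.092]
force: [3.0, -0.2, 4.3]
width: 0.0007
gripper_force: 2.3
```

>>> move_arm:
  rows: "0 0 0 0 0 -0.002 0; 0 0 0 0 0 0 0"

```text
t: 6.38
eef_pos: [0.4994, -0.164, 0.0559]
ee_rot: [3.141, -0.001, 0.092]
force: [3.0, -0.5, 3.3]
width: 0.0008
gripper_force: 1.9
```

Run:
```python
from h import *
print(arm.finger_overhang)
go()
```

```text
0.008
t 6.38 p [ 0.4994 -0.164   0.0559] rot [ 1.8e+02 -1.0e-01  5.2e+00] F [ 3.  -0.5  3.3] w 0.0008 q [ 0.06  0.31 -0.54  0.   -0.73  1.61]
```

>>> move_arm:
  rows: "0 0 0 0 0 -0.002 0; 0 0 0 0 0 -0.001 0; 0 0 0 0 0 0 0"

```text
t: 6.75
eef_pos: [0.4984, -0.164, 0.0584]
ee_rot: [-3.141, 0.001, 0.091]
force: [1.8, -0.2, 3.1]
width: 0.0004
gripper_force: 1.2
```

>>> move_arm:
  rows: "0 0 0 0 0 -0.005 0; 0 0 0 0 0 -0.03 0; 0 0 0 0 0 -0.05 0; 0 0 0 0 0 -0.05 0; 0 0 0 0 0 -0.05 0; 0 0 0 0 0 -0.05 0; 0 0 0 0 0 0 0"

```text
t: 7.62
eef_pos: [0.4996, -0.1643, 0.2975]
ee_rot: [3.141, -0.005, 0.091]
force: [-0.3, 0.0, -0.5]
width: 0.0004
gripper_force: 0.0
```

Run:
```python
from h import *
go()
im,d=grab('scene','s3'); side,_=grab('side','d3')
cv2.imwrite('pics/crop3.png',np.hstack([cv2.resize(x,(400,400),interpolation=cv2.INTER_CUBIC) for x in (im[160:240,220:300],side[290:370,320:400])]))
```

```text
t 7.62 p [ 0.4996 -0.1643  0.2975] rot [180.   -0.3   5.2] F [-0.3  0.  -0.5] w 0.0004 q [ 0.06  0.07 -0.22  0.   -1.28  1.61]
```

View pics/crop3.png

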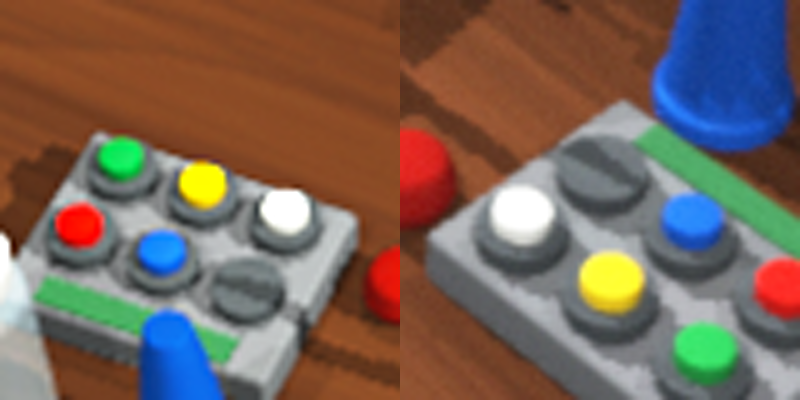

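White has sprung back up and the others are untouched. Now the lever's exact pose.

Run:
```python
from h import *
go()
for n,f,(x0,y0,x1,y1) in[('scene','s3',(350,190,380,240)),('side','d3',(265,185,305,260))]:
    im=cv2.imread(f'pics/{f}.png').astype(int)
    m=(im[...,2]>110)&(im[...,1]<50)&(im[...,0]<60)
    v,u=np.nonzero(m);k=(u>x0)&(u<x1)&(v>y0)&(v<y1);P=world(n,f,np.c_[u[k],v[k]],0)
    P=P[np.isfinite(P).all(1)];k=(P[:,2]>.12)&(P[:,2]<.25);P=P[k]
    c=np.median(P,0);P=P[np.linalg.norm(P-c,axis=1)<.075]; c=P.mean(0);_,sv,V=np.linalg.svd(P-c)
    print(n,len(P),'c',c.round(4),'n',V[2].round(3),'z',P[:,2].min().round(3),P[:,2].max().round(3))
```

```text
t 7.72 p [ 0.4979 -0.1638  0.2933] rot [-180.     0.     5.2] F [-0.6  0.1 -0.2] w 0.0009 q [ 0.06  0.07 -0.22 -0.   -1.28  1.61]
scene 562 c [0.5308 0.1034 0.1858] n [0.967 0.253 0.003] z 0.12 0.244
side 599 c [0.5248 0.1003 0.1838] n [ 0.965  0.264 -0.004] z 0.121 0.241
  return _methods._mean(a, axis=axis, dtype=dtype,
  ret = ret.dtype.type(ret / rcount)
```

>>> move_arm:
  rows: "0 0 -9.8 0 0 0 0; 0 0 0 0.01 -0.0416 0 0; 0 0 0 0.01 -0.0416 0 0; 0 0 0 0.01 -0.0416 0 0; 0 0 0 0.01 -0.0416 0 0; 0 0 0 0.01 -0.0416 0 0; 0 0 0 0.008 -0.0416 0 0; 0 0 0 0 0 0 0"

```text
t: 8.72
eef_pos: [0.4889, 0.0938, 0.2916]
ee_rot: [3.141, 0.004, 0.265]
force: [-0.8, 0.6, -0.3]
width: 0.0004
gripper_force: 0.0
```

Run:
```python
from h import *
go((.489,.092,.2935),(.489,.092,.215))
```

```text
t 8.72 p [0.4889 0.0938 0.2916] rot [180.    0.2  15.2] F [-0.8  0.6 -0.3] w 0.0004 q [ 0.58  0.03 -0.27 -0.   -1.27  1.25]
(0.489, 0.092, 0.2935) tool shift [-0.0004  0.0018 -0.0019]
(0.489, 0.092, 0.215) tool shift [ 0.0003 -0.      0.0785]
```

>>> move_arm:
  rows: "0 0 0 0 0.002 0.04 0; 0 0 0 0 0 0.036 0; 0 0 0 0.012 0 0 0; 0 0 0 0.0145 0 0 0; 0 0 0 0.009 0 0 0; 0 0 0 0.009 0 0.001 0; 0 0 0 0 0 0 0"

```text
t: 9.6
eef_pos: [0.5344, 0.1018, 0.2169]
ee_rot: [3.141, -0.001, 0.262]
force: [-2.2, -1.6, 2.8]
width: 0.0004
gripper_force: 1.2
```

>>> move_arm:
  rows: "0 0 0 0.0088 0 0.002 0; 0 0 0 0.0086 0 0.0025 0; 0 0 0 0.0082 0 0.0037 0; 0 0 0 0.0079 0 0.0043 0; 0 0 0 0.0074 0 0.0052 0; 0 0 0 0.0069 0 0.0057 0; 0 0 0 0 0 0 0"

```text
t: 10.48
eef_pos: [0.5801, 0.1144, 0.1924]
ee_rot: [-3.141, 0.001, 0.262]
force: [-0.9, 0.3, 3.0]
width: 0.0003
gripper_force: 1.2
```

>>> move_arm:
  rows: "0 0 0 0.0062 0 0.0064 0; 0 0 0 0.0056 0 0.0072 0; 0 0 0 0.0048 0 0.0076 0; 0 0 0 0 0 0 0; 0 0 0 0 0 0 0"

```text
t: 11.1
eef_pos: [0.5956, 0.1184, 0.1719]
ee_rot: [-3.142, 0.0, 0.262]
force: [-0.2, 0.7, 2.5]
width: 0.0004
gripper_force: 1.2
```

Run:
```python
from h import *
go()
im,d=grab('scene','s4'); side,_=grab('side','d4')
cv2.imwrite('pics/crop4.png',np.hstack([cv2.resize(x,(400,400),interpolation=cv2.INTER_CUBIC) for x in (im[180:310,340:470],side[150:300,180:330])]))
```

```text
t 11.1 p [0.5956 0.1184 0.1719] rot [-180.    0.   15.] F [-0.2  0.7  2.5] w 0.0004 q [ 0.52  0.3  -0.23 -0.   -1.05  1.32]
```

View pics/crop4.png

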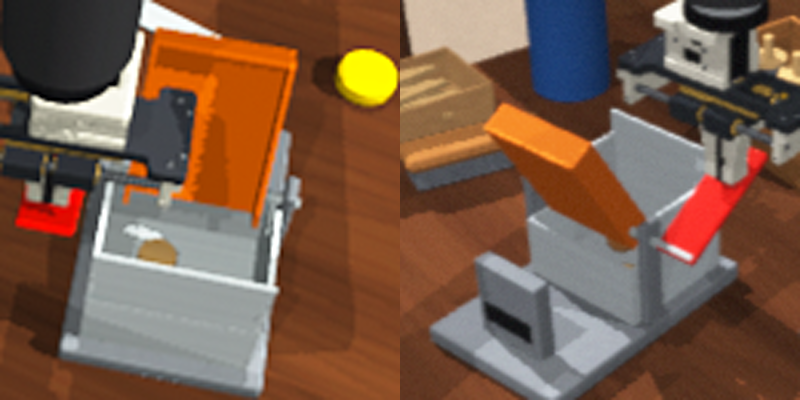

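Tray is at about 1.06 rad; one button shows in the hopper (155,250), and one is near the lip in the side view. I'll push a little further and hold.

>>> move_arm:
  rows: "0 0 0 0.003 0 0.004 0; 0 0 0 0.001 0 0.002 0; 0 0 0 0 0 0 0; 0 0 0 0 0 0 0; 0 0 0 0 0 0 0; 0 0 0 0 0 0 0; 0 0 0 0 0 0 0; 0 0 0 0 0 0 0"

```text
t: 12.2
eef_pos: [0.5996, 0.1194, 0.1659]
ee_rot: [3.142, 0.0, 0.262]
force: [-2.8, -0.1, 1.2]
width: 0.0003
gripper_force: 1.2
```

Run:
```python
from h import *
go()
im,d=grab('scene','s5'); side,_=grab('side','d5')
cv2.imwrite('pics/crop5.png',np.hstack([cv2.resize(x,(400,400),interpolation=cv2.INTER_CUBIC) for x in (im[180:310,340:470],side[150:300,180:330])]))
# lever plane angle
m=(side[...,2]>110)&(side[...,1]<60)&(side[...,0]<60);v,u=np.nonzero(m);k=(u>250)&(u<310)&(v>185)&(v<260)
P=world('side','d5',np.c_[u[k],v[k]],0);P=P[np.isfinite(P).all(1)];P=P[np.linalg.norm(P-np.median(P,0),axis=1)<.08];V=np.linalg.svd(P-P.mean(0))[2];print(len(P),P.mean(0),V[2],np.arcsin(abs(V[2,2])))
```

```text
t 12.2 p [0.5996 0.1194 0.1659] rot [180.   0.  15.] F [-2.8 -0.1  1.2] w 0.0003 q [ 0.52  0.31 -0.23  0.   -1.04  1.32]
469 [0.55508412 0.11614379 0.13581121] [ 0.35673299  0.31107779 -0.88089283] 1.0777452340048435
```

View pics/crop5.png

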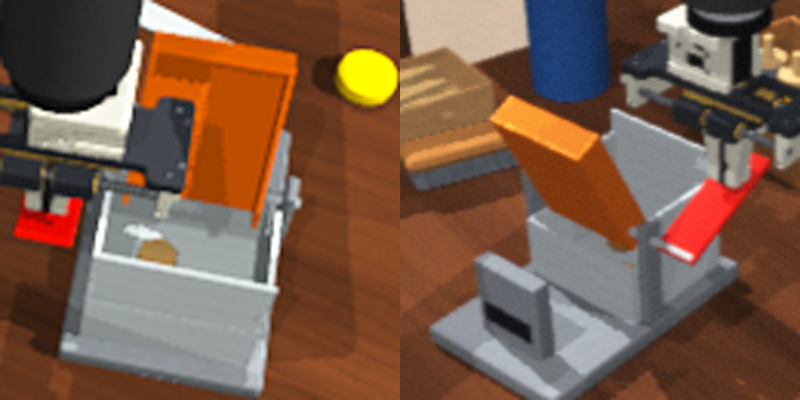

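>>> move_arm:
  rows: "0 0 0 -0.004 0 -0.006 0; 0 0 0 -0.0048 0 -0.0076 0; 0 0 0 -0.0056 0 -0.0072 0; 0 0 0 -0.0062 0 -0.0064 0; 0 0 0 -0.0069 0 -0.0057 0; 0 0 0 -0.0074 0 -0.0052 0; 0 0 0 -0.0079 0 -0.0043 0; 0 0 0 -0.0082 0 -0.0037 0"

```text
t: 13.3
eef_pos: [0.5498, 0.1061, 0.2122]
ee_rot: [-3.142, 0.0, 0.262]
force: [-2.0, -0.1, -0.8]
width: 0.0007
gripper_force: 0.9
```

>>> move_arm:
  rows: "0 0 0 -0.0086 0 -0.0025 0; 0 0 0 -0.0088 0 -0.002 0; 0 0 0 -0.009 0 -0.001 0; 0 0 0 -0.009 0 0 0; 0 0 0 -0.03 0 0 0; 0 0 0 0 0 -0.05 0; 0 0 0 0 0 -0.04 0; 0 0 0 0 0 0 0"

```text
t: 14.3
eef_pos: [0.4889, 0.0897, 0.3113]
ee_rot: [-3.141, -0.007, 0.263]
force: [0.8, 0.2, -0.6]
width: 0.0007
gripper_force: 0.0
```

Run:
```python
from h import *
go((.498,-.164,.30),(.556,-.2115,.20))
im,d=grab('scene','s6'); side,_=grab('side','d6')
cv2.imwrite('pics/crop6.png',np.hstack([cv2.resize(x,(400,400),interpolation=cv2.INTER_CUBIC) for x in (im[180:310,340:470],side[160:310,180:330])]))
```

```text
t 14.3 p [0.4889 0.0897 0.3113] rot [-180.    -0.4   15. ] F [ 0.8  0.2 -0.6] w 0.0007 q [ 0.58  0.01 -0.25  0.   -1.3   1.25]
(0.498, -0.164, 0.3) tool shift [-0.0572  0.2474  0.0107]
(0.556, -0.2115, 0.2) tool shift [0.0429 0.061  0.1003]
```

View pics/crop6.png

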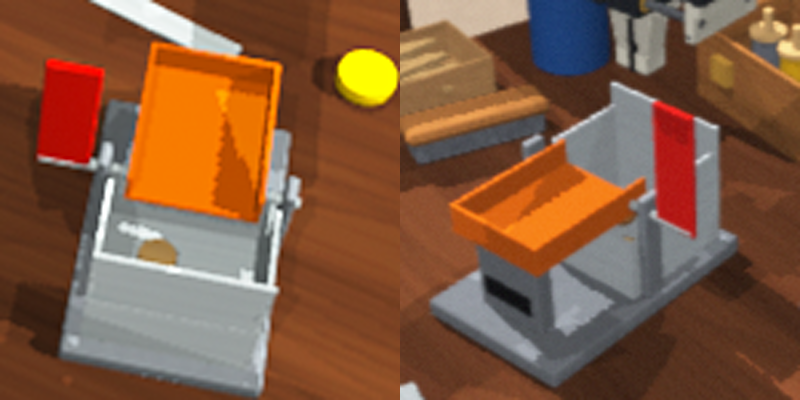

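Tray is level and empty and the lever is upright; one button shows at crop (155,250). The rest are hidden behind the back wall, so I'll look down into the hopper with the wrist camera.

>>> move_arm:
  rows: "0 0 0 0.024 -0.028 0 0; 0 0 0 0.024 -0.028 0 0; 0 0 0 0.024 -0.028 0 0; 0 0 0 0.024 -0.028 0 0; 0 0 0 0 0 0 0; 0 0 0 0 0 0 0"

```text
t: 15.15
eef_pos: [0.5504, 0.2219, 0.3063]
ee_rot: [3.141, 0.002, 0.263]
force: [-0.0, -0.8, 0.0]
width: 0.0003
gripper_force: 0.0
```

Run:
```python
from h import *
go((.498,-.164,.30),(.556,-.2115,.20))
grab('wrist','w2')
```

```text
t 15.15 p [0.5504 0.2219 0.3063] rot [1.799e+02 1.000e-01 1.500e+01] F [-0.  -0.8  0. ] w 0.0003 q [ 0.71  0.19 -0.06 -0.   -1.33  1.12]
(0.498, -0.164, 0.3) tool shift [-0.1508  0.3591  0.0069]
(0.556, -0.2115, 0.2) tool shift [0.0439 0.0608 0.1   ]
```

View pics/w2.png

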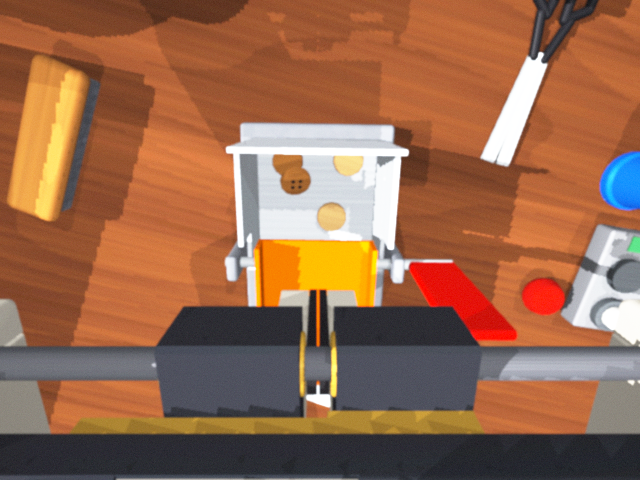

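All four buttons lie in the hopper, at (287,160), (295,180), (348,163) and (331,216). Next is the blue key.

>>> move_arm:
  rows: "0 0 9.8 0 0 0 0; 0 0 0 -0.0031 0.0393 0 0; 0 0 0 -0.0031 0.0393 0 0; 0 0 0 -0.0031 0.0393 0 0; 0 0 0 -0.0031 0.0393 0 0; 0 0 0 -0.0031 0.0393 0 0; 0 0 0 -0.0031 0.0393 0 0; 0 0 0 -0.0031 0.0393 0 0"

```text
t: 16.2
eef_pos: [0.5535, -0.0556, 0.308]
ee_rot: [-3.141, -0.001, 0.091]
force: [0.8, -0.8, 0.4]
width: 0.0005
gripper_force: 0.0
```

>>> move_arm:
  rows: "0 0 0 -0.0031 0.0393 0 0; 0 0 0 -0.0031 0.0393 0 0; 0 0 0 -0.0031 0.0393 0 0; 0 0 0 -0.0031 0.0393 0 0; 0 0 0 0 0 0.05 0; 0 0 0 0 0 0.05 0; 0 0 0 0 0 0 0; 0 0 0 0 0 0 0"

```text
t: 17.2
eef_pos: [0.5571, -0.2119, 0.2099]
ee_rot: [3.14, -0.002, 0.092]
force: [0.5, -0.3, 0.8]
width: 0.0009
gripper_force: 0.0
```

Run:
```python
from h import *
go((.556,-.2115,.20),(.556,-.2115,.066),(.556,-.2115,.054))
```

```text
t 17.2 p [ 0.5571 -0.2119  0.2099] rot [ 1.799e+02 -1.000e-01  5.200e+00] F [ 0.5 -0.3  0.8] w 0.0009 q [-0.04  0.25 -0.21  0.   -1.12  1.7 ]
(0.556, -0.2115, 0.2) tool shift [-0.0011 -0.0005  0.0099]
(0.556, -0.2115, 0.066) tool shift [-0.0003 -0.0002  0.134 ]
(0.556, -0.2115, 0.054) tool shift [-0.    -0.     0.012]
```

Down to about 0.066, then press in small steps.

>>> move_arm:
  rows: "0 0 0 -0.001 0 0.05 0; 0 0 0 0 0 0.05 0; 0 0 0 0 0 0.035 0; 0 0 0 0 0 0.008 0; 0 0 0 0 0 0 0; 0 0 0 0 0 0 0"

```text
t: 17.95
eef_pos: [0.557, -0.2116, 0.0669]
ee_rot: [3.141, -0.004, 0.092]
force: [0.0, -0.2, 0.8]
width: 0.0005
gripper_force: 0.0
```

>>> move_arm:
  rows: "0 0 0 0 0 0.006 0; 0 0 0 0 0 0.002 0; 0 0 0 0 0 0.002 0; 0 0 0 0 0 0 0; 0 0 0 0 0 0 0"

```text
t: 18.58
eef_pos: [0.5563, -0.2115, 0.0551]
ee_rot: [3.141, -0.002, 0.092]
force: [2.5, 0.3, 4.8]
width: 0.0004
gripper_force: 2.2
```

>>> move_arm:
  rows: "0 0 0 0 0 0.002 0; 0 0 0 0 0 0.001 0; 0 0 0 0 0 0 0; 0 0 0 0 0 0 0"

```text
t: 19.08
eef_pos: [0.5564, -0.2115, 0.054]
ee_rot: [3.141, -0.002, 0.092]
force: [-2.7, 3.5, 20.5]
width: 0.0004
gripper_force: 10.9
```

>>> move_arm:
  rows: "0 0 0 0 0 -0.004 0; 0 0 0 0 0 -0.006 0; 0 0 0 0 0 -0.04 0; 0 0 0 -0.026 0 0 0; 0 0 0 -0.026 0 0 0; 0 0 0 0 0 0 0; 0 0 0 0 0 0 0; 0 0 0 0 0 0 0"

```text
t: 20.08
eef_pos: [0.5038, -0.2161, 0.1012]
ee_rot: [-3.141, 0.001, 0.091]
force: [-0.2, -0.2, 0.3]
width: 0.0005
gripper_force: 0.0
```

>>> move_arm:
  rows: "0 0 0 0 0 0.03 0; 0 0 0 0 0 0 0; 0 0 0 0 0 0 0"

```text
t: 20.45
eef_pos: [0.504, -0.2162, 0.0719]
ee_rot: [3.141, 0.0, 0.092]
force: [-0.4, -0.6, 0.8]
width: 0.0006
gripper_force: 0.0
```

>>> move_arm:
  rows: "0 0 0 0 0 0.01 0; 0 0 0 0 0 0.003 0; 0 0 0 0 0 0.002 0; 0 0 0 0 0 0.002 0; 0 0 0 0 0 0.001 0; 0 0 0 0 0 0 0; 0 0 0 0 0 0 0"

```text
t: 21.32
eef_pos: [0.5039, -0.2161, 0.0543]
ee_rot: [3.141, -0.001, 0.092]
force: [-1.8, 1.7, 7.7]
width: 0.0004
gripper_force: 4.2
```

>>> move_arm:
  rows: "0 0 0 0 0 0.0015 0; 0 0 0 0 0 0 0; 0 0 0 0 0 0 0"

```text
t: 21.7
eef_pos: [0.5039, -0.2162, 0.054]
ee_rot: [3.141, -0.001, 0.092]
force: [-5.8, 4.6, 21.6]
width: 0.0004
gripper_force: 10.5
```

>>> move_arm:
  rows: "0 0 0 0 0 -0.004 0; 0 0 0 0 0 -0.006 0; 0 0 0 0 0 -0.03 0; 0 0 0 0 0.026 0 0; 0 0 0 0 0.0265 0 0; 0 0 0 0 0 0 0; 0 0 0 0 0 0 0"

```text
t: 22.58
eef_pos: [0.5078, -0.2683, 0.0916]
ee_rot: [-3.141, 0.001, 0.091]
force: [-0.9, 0.2, -0.4]
width: 0.0006
gripper_force: 0.0
```

>>> move_arm:
  rows: "0 0 0 0 0 0.02 0; 0 0 0 0 0 0 0; 0 0 0 0 0 0 0"

```text
t: 22.95
eef_pos: [0.5086, -0.2681, 0.0725]
ee_rot: [3.141, 0.0, 0.092]
force: [-1.1, -0.1, 0.8]
width: 0.0004
gripper_force: 0.0
```

>>> move_arm:
  rows: "0 0 0 0 0 0.01 0; 0 0 0 0 0 0.003 0; 0 0 0 0 0 0.002 0; 0 0 0 0 0 0.002 0; 0 0 0 0 0 0.002 0; 0 0 0 0 0 0 0; 0 0 0 0 0 0 0"

```text
t: 23.82
eef_pos: [0.5084, -0.2683, 0.0542]
ee_rot: [3.141, -0.0, 0.092]
force: [-3.6, 5.6, 12.8]
width: 0.0006
gripper_force: 6.5
```

>>> move_arm:
  rows: "0 0 0 0 0 0.001 0; 0 0 0 0 0 0 0; 0 0 0 0 0 0 0"

```text
t: 24.2
eef_pos: [0.5085, -0.2683, 0.054]
ee_rot: [3.141, -0.001, 0.092]
force: [-6.4, 7.0, 20.8]
width: 0.0009
gripper_force: 10.4
```

>>> move_arm:
  rows: "0 0 0 0 0 -0.004 0; 0 0 0 0 0 -0.006 0; 0 0 0 0 0 -0.04 0; 0 0 0 0 0 -0.06 0; 0 0 0 0 0 -0.06 0; 0 0 0 0 0 -0.04 0; 0 0 0 0 0 0 0; 0 0 0 0 0 0 0"

```text
t: 25.2
eef_pos: [0.5079, -0.2683, 0.2613]
ee_rot: [-3.141, 0.001, 0.091]
force: [-0.4, -0.1, 0.7]
width: 0.0007
gripper_force: 0.0
```

Run:
```python
from h import *
go()
grab('side','d9');grab('scene','s9')
# compare with pictures before: mean abs difference around each key, bystanders
for n,a,b,pts in[('side','d1','d9',[(381,360),(362,346),(345,334),(397,348),(378,335),(321,325),(434,310),(388,300),(370,262)]),('scene','s1','s9',[(244,191),(261,197),(277,203),(236,206),(253,211),(301,217),(212,225),(258,245),(300,300)])]:
    A,B=(cv2.imread(f'pics/{x}.png').astype(int) for x in(a,b))
    print(n,[round(float(abs(A[v-6:v+7,u-6:u+7]-B[v-6:v+7,u-6:u+7]).mean()),1) for u,v in pts])
```

```text
t 25.2 p [ 0.5079 -0.2683  0.2613] rot [-180.     0.     5.2] F [-0.4 -0.1  0.7] w 0.0007 q [-0.15  0.18 -0.17 -0.   -1.22  1.81]
side [1.8, 1.2, 0.9, 1.6, 1.7, 1.9, 10.4, 12.5, 11.8]
scene [5.9, 5.1, 5.4, 5.1, 6.4, 3.8, 7.1, 5.3, 24.9]
```

Run:
```python
from h import *
for f in('s1','s9'): print(world('scene',f,[(209,211),(252,222),(301,217),(300,300)]).round(3).tolist())
A,B=np.load('pics/s1.npy'),np.load('pics/s9.npy')
print([float(np.abs(A[v-12:v+13,u-12:u+13]-B[v-12:v+13,u-12:u+13]).max().round(3)) for u,v in[(212,225),(256,240),(300,300)]])
```

```text
[[0.664, -0.262, 0.141], [0.649, -0.141, 0.151], [0.503, -0.084, 0.03], [0.723, 0.03, 0.008]]
[[0.664, -0.262, 0.141], [0.648, -0.141, 0.15], [0.503, -0.084, 0.03], [0.723, 0.03, 0.008]]
[1.2410000562667847, 1.2879999876022339, 1.2480000257492065]
```

Bystanders haven't moved and the keys are back up. Handing in.

```bash
python3 -c "
from station import arm
print(arm.job_done())"
```

```text
the job is handed in; nothing more can be done
None
```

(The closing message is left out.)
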